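# Move the hanging parts caddy to the tall hook stand

## Task

Take the small parts caddy off the hook stand it hangs on and hang it by its bar on both prongs of the tallest hook stand, leaving it hanging there level and at rest. Carry it level, with the relay still inside it, and do not set it down on the bench on the way.

Things in the scene. Friction and masses are not known exactly. Their poses are not given: they have to be found in the camera images.
- caddy: the one hanging thing: grey tray 70 (x) x 156 (y) x 30 high; upright straps (26 wide, 4 thick) at y = +-75 carry a bar along y, 10 diameter, its centre 120 above the underside. 0.25 to 0.45 kg. Origin: centre of the underside, z up. It starts with its bar in both prongs of a low stand that is built like spare_stand, its x axis and bar lined up with that stand's as if properly hung (y off by up to 6)
- caddy_bar (a point): the centre of the caddy's bar and of the black grip block on it, 16 (x) x 44 (y) x 22 high: take it here from above, pinching across x; axes as the caddy's. To unhook: lift about 35 (30 clears the tips; more than 50 brings the relay near the prongs), then move at least 75 along -x before rising or turning aside
- tall_stand: tallest of three fixed hook stands, empty. Base plate 200 x 130 x 8 (x -45 to 155), post 24 square at x = 135 with a 120 wide cross bar; from it two prongs, 8 diameter, at y = +-45 reach towards -x (the front) and end in upturned tips at x = -26. All tops at most 22 above the seat point, tips 20. Origin: on the bench under the seat point; x from tips to post, z up
- tall_stand_seat (a point): centre of the caddy's bar when properly hung on the tall stand: midway between the prongs, 230 above the bench, axes as the stand's. The troughs are open upward, flat for 24 along x, walls flaring to 52. To hang: bar level with and above the tips (30 above the seat clears them), tray below the prongs, a prong inside each strap; from the front along +x, then down
- spare_stand: the empty low stand, fixed, not to be used: like the tall one but its seat is only 170 above the bench (its top 192). Origin and axes as for the tall stand
- relay: a plug-in relay, 35 x 28 x 55 high, black base and clear cover with an orange tab, standing loose near the middle of the tray's floor (3 thick); origin: centre of its underside
There are look-alikes about, which are no part of the job. Leave any green look-alike of the relay alone.

How it is judged:
By the outcome, as a careful person would: the job done as asked, in the order asked, and still so for the second after the job is handed in, with the robot touching nothing.
It also fails if it takes over 58 s, if anything falls off the work surface, if the arm or the gripper's body presses on something with over 40 N, if the wrist force passes 120 N, or if a joint passes its speed limit or range.

## Robot

A 6-joint arm with a two-finger parallel gripper is mounted at the origin on a cart in front of the work surface, level with it; the furniture and walls round the work are solid. World frame = base frame: x ahead of the robot, y to its left, z up, the work surface at z = 0. Lengths are in m, angles in rad, forces in N, time in s.
With the tool pointing down it reaches from about 0.425 to 0.95 m from the base axis. Payload 3.5 kg.
Tool frame: the origin (TCP) lies midway between the tips of the shut fingers; the grasp point (between the pads) lies ctrl.grasp_offset behind it (ctrl.grasp_offset is the distance from the TCP to the grasp point, in m); x points along the fingers, y is the direction in which the jaws open and shut, and the axes are right-handed (so a half turn about x gives the same grasp; the last joint's range is limited). The gripper opens to 85 mm and grips with 20 to 120 N. Pads are 22 mm wide; open, the fingers measure 114 mm over their backs; the gripper's body (76 mm by 85 mm) begins 54 mm behind the grasp point. The pads swing forward as they close: fully open they stand 13 mm farther back than shut.
Start: joints at [-1.413, 0.286, 1.577, -0, 1.279, -0.15], TCP at [0.205, -0.643, 0.231] pointing down, gripper open.
Joint ranges: [-2.77, 2.77], [-0.9, 2.22], [0.21, 2.48], [-1.53, 4.67], [0.24, 2.81], [-2.84, 2.84]. Speed limits (rad/s): [2.79, 2.79, 3.14, 3.14, 3.14, 3.14].

## Interface

Orientations are given as a unit quaternion [x, y, z, w].
In Python, from plant import readout, read_camera, sign_off, ctrl gives the robot as it stands.
- The arm moves only by the tool drive_tool, never from a script. Its argument "steps" is a list of rows, each a list of 5 numbers: the shift along the tool's x, y, z in cm, then the turn about the tool's x in degrees, then the opening, from 0 (shut) to 1 (fully open). A call has 1 to 10 rows; each row shifts and turns the commanded pose from where the row before left it, along the tool's axes as they then stand; what a row does not reach is not made up. A row lasts 1/10 s, in which the tool goes at most 50 mm and 8.59 degrees, less where a joint would pass 70% of its speed; a pose out of reach is approached as far as the arm can. A call is refused whole if a number of a shift passes 5 or a number of a turn 8.59, either way. A call with a gripper value outside its range is refused whole. The fingers move at their own pace and stop on an object; "force" is the grip in N (left out, the last holds). Time passes only in rows, so rows that do not move let the fingers close. It gives the time, the measured TCP pose, the force and the opening at its end, in the units of the state.
- readout.get_state(): the state, without advancing time (a new reading comes with each control period).
- read_camera(name): name is "scene" or "top" or "wrist"; returns a dict with "frame" (384x512x3 uint8, red, green, blue), "vertical_fov" (degrees; the focal length in pixels is half the picture's height over the tangent of half this angle, whatever the lens; pixels are square), "cx", "cy" (the principal point, pixels), "eye" and "orientation" of the camera in the world. Camera axes: x right, y up, looking along -z (the intrinsics and any distortion apply to the point x, -y, -z); pixel columns grow to the right and rows downward; lengths in m; the calibration is good to about 2 mm. A picture is of the moment at which its call begins. There is no depth.
- sign_off(): hands the job in, once; it reports no verdict.
The state is a dict: "time": time; "qpos": joint angles; "dq": joint speeds; "joint_efforts": joint torques, N m; "eef_pos": TCP position; "tcp_rot": TCP orientation; "contact_force": force on the tool from outside, world axes, zero at the start; "wrist_torque": the same for the moment, N m; "opening": opening from 0.0 (shut) to 1.0 (fully open).
Only numpy, scipy, OpenCV 4.12 (cv2) and the standard library are available. Lean on these libraries where they do the work, as an engineer would, in place of code of your own. Each camera call takes 0.05 s, during which the arm holds its last target. There are 200 camera calls.

## Working session

There is one attempt and no reset: what is moved stays moved. The work goes in short steps, Python scripts to look and compute and a tool call to move; the robot and the scene stay as the last step left them, time stands still between calls to the robot, and variables do not carry over. Pictures are saved under pics/ and viewed, about 8 in all and at most 12, crops included, and the job is handed in when it is done.

Besides the shell and the picture viewer there is one more tool, called in YAML: its name, and indented under it one key for each argument. drive_tool: Moves the arm, as the interface text tells. Its arguments: {"type":"object","properties":{"steps":{"type":"array","items":{"type":"array","items":{"type":"number"}}},"force":{"type":"number"}},"required":["steps"]}

```bash
mkdir -p pics; cat > h.py <<'E'
import numpy as np, cv2
from scipy.spatial.transform import Rotation as R
from plant import readout, read_camera, sign_off, ctrl
def snap(n,fn=None):
    c=read_camera(n)
    if fn: cv2.imwrite('pics/'+fn,c['frame'][:,:,::-1])
    return c
def cam(c):
    f=192/np.tan(np.radians(c['vertical_fov'])/2)
    return f,R.from_quat(c['orientation']).as_matrix(),np.array(c['eye'])
def ray(c,u,v):
    f,M,e=cam(c); d=M@np.array([(u-c['cx'])/f,-(v-c['cy'])/f,-1]); return e,d/np.linalg.norm(d)
def plane(c,u,v,z):
    e,d=ray(c,u,v); return e+d*(z-e[2])/d[2]
def proj(c,p):
    f,M,e=cam(c); q=M.T@(np.array(p)-e); return c['cx']+f*q[0]/-q[2], c['cy']-f*q[1]/-q[2]
E
python3 - <<'E'
from h import *
for n in('scene','top','wrist'):
    c=snap(n,n+'0.png'); print(n,{k:c[k] for k in c if k!='frame'})
print(readout.get_state(),ctrl.grasp_offset)
a=[cv2.imread(f'pics/{n}0.png') for n in('scene','top')]
E
ls
```

```text
scene {'vertical_fov': 52.489304752504346, 'cx': 243.49934776896464, 'cy': 196.5248647136172, 'eye': array([-0.11235562,  0.72084103,  0.76477706]), 'orientation': array([-0.17631154,  0.44397137,  0.82279116, -0.30792593])}
top {'vertical_fov': 51.96114638894029, 'cx': 257.76871308712794, 'cy': 188.06315800370763, 'eye': array([0.40818122, 0.03308753, 1.2657571 ]), 'orientation': array([-0.03731487,  0.01839088,  0.71018995, -0.70277992])}
wrist {'vertical_fov': 61.0398003745892, 'cx': 259.211543453287, 'cy': 190.1623442408183, 'eye': array([ 0.27560582, -0.6191866 ,  0.37364628]), 'orientation': array([-0.11862054,  0.08778285, -0.58423982,  0.79805211])}
{'time': 0.15, 'qpos': array([-1.41300502e+00,  2.87035631e-01,  1.57782495e+00,  1.06331299e-05,
        1.27860168e+00, -1.49994556e-01]), 'dq': array([-0.00056891, -0.00284767, -0.00478483, -0.00259461, -0.00016478,
        0.00052932]), 'joint_efforts': array([ 1.49742602e-03, -4.06602824e+01, -2.93139875e+01, -1.01311548e-04,
        3.95592564e-03, -6.05117748e-06]), 'eef_pos': array([ 0.2044448 , -0.64276507,  0.23022448]), 'tcp_rot': array([ 0.69875096,  0.10904961, -0.69874892,  0.10772758]), 'contact_force': array([-0.64756624,  0.16839669, -0.36320779]), 'wrist_torque': array([ 0.03243503,  0.03673916, -0.01209734]), 'opening': 0.9954942211245537} 0.0187
h.py
pics
```

View pics/scene0.png

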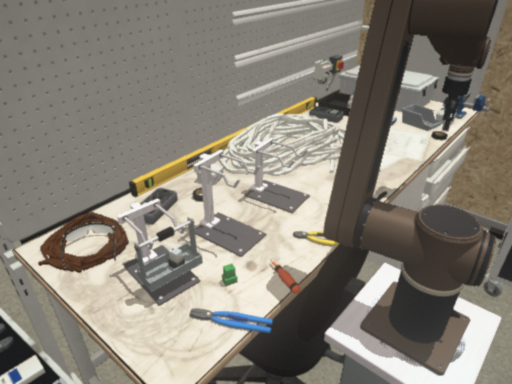

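View pics/top0.png

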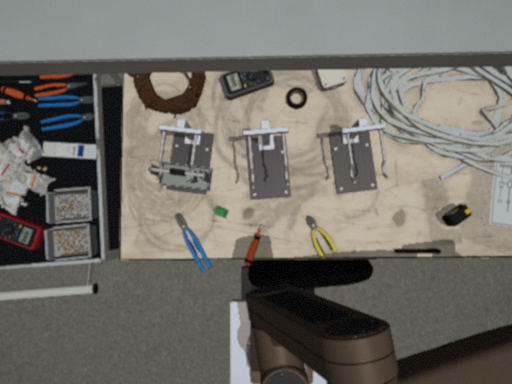

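Caddy hangs at top (182,176). Empty stands are at top (267,160) / scene (210,190) and top (355,160) / scene (262,170). The middle one looks tallest in the scene view. I'll confirm this with an enlarged crop.

```bash
python3 - <<'E'
from h import *
t=cv2.imread('pics/top0.png')[110:210,140:400]; s=cv2.imread('pics/scene0.png')[130:310,110:320]
a=cv2.resize(t,(780,300),interpolation=cv2.INTER_CUBIC); cv2.imwrite('pics/tc.png',a)
cv2.imwrite('pics/sc.png',cv2.resize(s,None,fx=3.3,fy=3.3,interpolation=cv2.INTER_CUBIC))
E
```

```text
(no output)
```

View pics/tc.png

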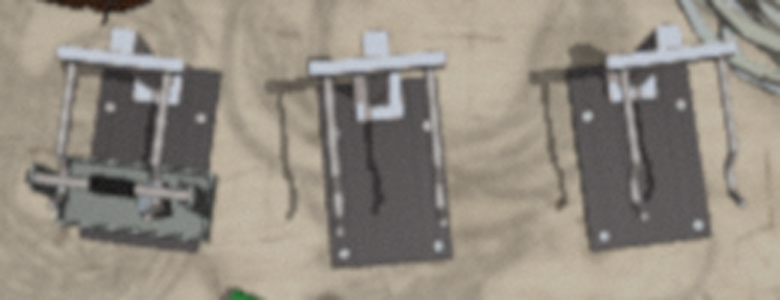

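View pics/sc.png

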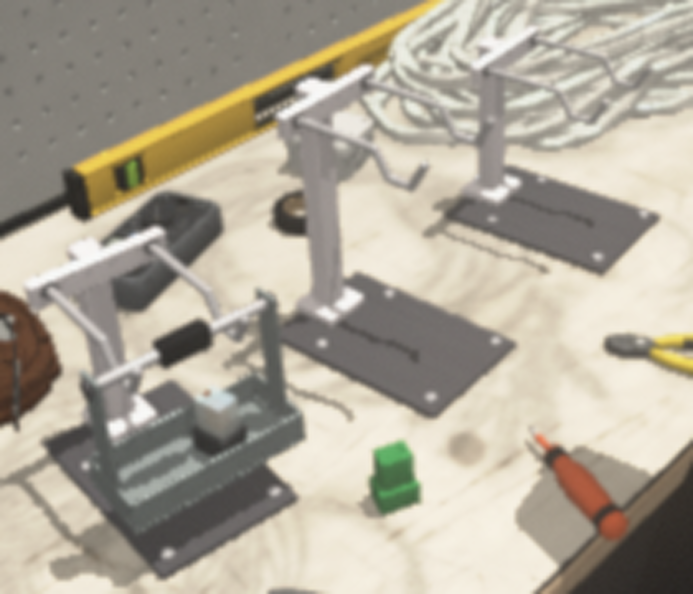

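Crop confirms: the middle stand (top 267,160) is clearly the tallest. The left low stand carries the caddy, with the clear relay and orange tab in the tray (scene crop 218,415). The right one is the spare, and the green relay is a decoy on the bench. Next I measure the plates and the bar.

```bash
python3 - <<'E'
from h import *
T=snap('top'); im=T['frame']; hsv=cv2.cvtColor(im,cv2.COLOR_RGB2HSV)
m=((hsv[...,2]<120)&(hsv[...,1]<60)).astype(np.uint8); 
print(im[190,262],im[170,355])
for n,(x0,x1,y0,y1) in dict(low=(165,215,128,200),tall=(242,295,125,205),spare=(325,382,122,200)).items():
    k=np.zeros_like(m);k[y0:y1,x0:x1]=m[y0:y1,x0:x1]
    cs,_=cv2.findContours(k,0,1); c=max(cs,key=cv2.contourArea)
    b=cv2.boxPoints(cv2.minAreaRect(c)); P=np.array([plane(T,u,v,.008)[:2] for u,v in b])
    print(n,b.round(1).tolist(),P.round(4).tolist(),[np.linalg.norm(P[i]-P[i-1]).round(3) for i in range(4)])
# tips/crossbar/bar hand picks in the top crop
g=lambda u,v,z:plane(T,140+u/3,110+v/3,z).round(4)
print('front corners tall',g(333,267,.008),g(452,257,.008))
print('tall crossbar ends',g(309,68,.252),g(445,58,.252),'tips',g(338,231,.25),g(445,224,.25))
print('caddy bar ends',g(35,180,.17),g(192,192,.17),'grip',g(112,186,.18))
print('relay',g(150,207,.108))
print('low crossbar',g(57,52,.192),g(184,66,.192))
S=snap('scene')
# grip block in scene: dark blob
s=S['frame'].max(2).astype(int); k=np.zeros(s.shape,np.uint8); k[222:245,150:180]=(s[222:245,150:180]<60)
cs,_=cv2.findContours(k,0,1);c=max(cs,key=cv2.contourArea); mo=cv2.moments(c); us=(mo['m10']/mo['m00'],mo['m01']/mo['m00'])
k=np.zeros(s.shape,np.uint8);t=im.max(2); k[160:185,165:192]=t[160:185,165:192]<60
cs,_=cv2.findContours(k,0,1);c=max(cs,key=cv2.contourArea); mo=cv2.moments(c); ut=(mo['m10']/mo['m00'],mo['m01']/mo['m00'])
print(us,ut)
def tri(us,ut):
    e1,d1=ray(S,*us);e2,d2=ray(T,*ut); a,b=np.linalg.lstsq(np.c_[d1,-d2],e2-e1,rcond=None)[0]
    return ((e1+a*d1+e2+b*d2)/2).round(4),np.linalg.norm(e1+a*d1-e2-b*d2).round(4)
print('grip tri',tri(us,ut)); h=lambda u,v:(110+u/3.3,130+v/3.3)
q=lambda u,v:(140+u/3,110+v/3)
print('bar end L',tri(h(92,380),q(35,180)),'R',tri(h(268,305),q(192,192)))
print('tall tips',tri(h(425,168),q(338,231)),tri(h(492,120),q(445,224)))
E
```

```text
[93 90 89] [72 70 70]
low [[161.8000030517578, 191.0], [165.0, 129.89999389648438], [213.3000030517578, 132.5], [210.10000610351562, 193.60000610351562]] [[0.5017, 0.3758], [0.7014, 0.3672], [0.6905, 0.2092], [0.4917, 0.2196]] [np.float64(0.157), np.float64(0.2), np.float64(0.158), np.float64(0.199)]
tall [[241.60000610351562, 135.10000610351562], [282.79998779296875, 129.5], [291.70001220703125, 195.5], [250.60000610351562, 201.10000610351562]] [[0.6807, 0.1171], [0.6969, -0.0164], [0.4827, -0.0419], [0.4662, 0.0898]] [np.float64(0.216), np.float64(0.135), np.float64(0.216), np.float64(0.133)]
spare [[323.70001220703125, 125.9000015258789], [367.79998779296875, 120.30000305175781], [376.5, 188.5], [332.3999938964844, 194.10000610351562]] [[0.7065, -0.1486], [0.7226, -0.2903], [0.502, -0.3109], [0.4857, -0.1712]] [np.float64(0.222), np.float64(0.143), np.float64(0.222), np.float64(0.141)]
front corners tall [0.4729 0.0883 0.008 ] [ 0.4821 -0.0385  0.008 ]
tall crossbar ends [0.6341 0.0971 0.252 ] [ 0.6411 -0.0213  0.252 ] tips [0.4915 0.0731 0.25  ] [ 0.4964 -0.0191  0.25  ]
caddy bar ends [0.5495 0.361  0.17  ] [0.5363 0.2128 0.17  ] grip [0.5416 0.2858 0.18  ]
relay [0.5291 0.2646 0.108 ]
low crossbar [0.6661 0.3353 0.192 ] [0.6511 0.2167 0.192 ]
(164.9799498746867, 234.13533834586465) (176.5943396226415, 171.6383647798742)
grip tri (array([0.5436, 0.2902, 0.1669]), np.float64(0.0021))
bar end L (array([0.5502, 0.3614, 0.1731]), np.float64(0.0033)) R (array([0.5356, 0.2125, 0.1627]), np.float64(0.0042))
tall tips (array([0.4915, 0.0729, 0.2407]), np.float64(0.0018)) (array([ 0.4971, -0.0194,  0.2437]), np.float64(0.0003))
```

```bash
cat >> h.py <<'E'
def go(target,yaw=None,s=None):
    """cm shifts in present tool axes to put TCP at target; deg turn about tool x to bring tool y to world yaw(+-180)"""
    s=readout.get_state(); M=R.from_quat(s['tcp_rot']).as_matrix()
    print('t',round(s['time'],2),'pos',s['eef_pos'].round(4),'ty yaw',np.degrees(np.arctan2(M[1,1],M[0,1])).round(2),'tx',M[:,0].round(4),'q',s['qpos'].round(2),'F',s['contact_force'].round(1),'open',round(s['opening'],3))
    print('shift cm',(M.T@(np.array(target)-s['eef_pos'])*100).round(2))
E
python3 - <<'E'
from h import *
go([.5,-.3,.31]); print(R.from_quat(readout.get_state()['tcp_rot']).as_matrix().round(3))
E
```

```text
t 0.25 pos [ 0.2045 -0.6429  0.2306] ty yaw -72.36 tx [-2.0e-04  1.2e-03 -1.0e+00] q [-1.41  0.29  1.58  0.    1.28 -0.15] F [-0.7 -0.2  0.3] open 0.996
shift cm [ -7.9  -23.74 -38.55]
[[-0.     0.303 -0.953]
 [ 0.001 -0.953 -0.303]
 [-1.    -0.001 -0.   ]]
```

drive_tool:
  steps:
    - [-2, -2.4, -3.8, 0, 1]
    - [-2, -2.4, -3.8, 0, 1]
    - [-2, -2.4, -3.8, 0, 1]
    - [-2, -2.4, -3.8, 0, 1]
    - [0, -2.4, -3.8, 0, 1]
    - [0, -2.4, -3.8, 0, 1]
    - [0, -2.4, -3.8, 0, 1]
    - [0, -2.4, -3.8, 0, 1]
    - [0, -2.4, -3.8, 0, 1]
    - [0, -2.4, -3.8, 0, 1]

```text
time: 1.25
eef_pos: [0.4948, -0.2978, 0.3114]
tcp_rot: [0.699, 0.108, -0.699, 0.108]
contact_force: [0.6, -0.1, -0.3]
opening: 1.0
```

drive_tool:
  steps:
    - [0, 0, 0, -8.3, 1]
    - [0, 0, 0, -8.3, 1]
    - [0, 0, 0, -8.3, 1]
    - [0, 0, 0, -8.3, 1]
    - [0, 0, 0, -8.3, 1]
    - [0, 0, 0, -8.3, 1]
    - [0, 0, 0, -8.3, 1]
    - [0, 0, 0, -8.3, 1]
    - [0, 0, 0, 0, 1]
    - [0, 0, 0, 0, 1]

```text
time: 2.25
eef_pos: [0.4939, -0.2993, 0.3112]
tcp_rot: [-0.526, -0.473, 0.526, -0.472]
contact_force: [0.4, 0.1, 0.6]
opening: 1.003
```

```bash
python3 - <<'E'
from h import *
go([.5,.15,.31]);go([.543,.288,.30])
E
```

```text
t 2.25 pos [ 0.4939 -0.2993  0.3112] ty yaw -6.14 tx [-2.e-04  1.e-04 -1.e+00] q [-0.72  0.02  1.73 -0.    1.39 -0.61] F [0.4 0.1 0.6] open 1.003
shift cm [  0.13  -4.2  -44.74]
t 2.25 pos [ 0.4939 -0.2993  0.3112] ty yaw -6.14 tx [-2.e-04  1.e-04 -1.e+00] q [-0.72  0.02  1.73 -0.    1.39 -0.61] F [0.4 0.1 0.6] open 1.003
shift cm [  1.13  -1.4  -58.92]
```

drive_tool:
  steps:
    - [0, 0, -4.5, 0, 1]
    - [0, 0, -4.5, 0, 1]
    - [0, 0, -4.5, 0, 1]
    - [0, 0, -4.5, 0, 1]
    - [0, 0, -4.5, 0, 1]
    - [0, 0, -4.5, 0, 1]
    - [0, 0, -4.5, 0, 1]
    - [0, 0, -4.5, 0, 1]
    - [0, 0, -4.5, 0, 1]
    - [0, 0, -4.5, 0, 1]

```text
time: 3.25
eef_pos: [0.5406, 0.15, 0.3115]
tcp_rot: [0.526, 0.472, -0.526, 0.473]
contact_force: [0.9, -0.8, -0.3]
opening: 1.002
```

drive_tool:
  steps:
    - [0.5, -0.3, -3.5, 0, 1]
    - [0.5, -0.3, -3.5, 0, 1]
    - [0, -0.4, -3.5, 0, 1]
    - [0, -0.4, -3.4, 0, 1]
    - [0, 0, 0, 0, 1]
    - [0, 0, 0, 0, 1]

```text
time: 3.85
eef_pos: [0.541, 0.2883, 0.3011]
tcp_rot: [-0.525, -0.473, 0.526, -0.473]
contact_force: [-0.8, -0.0, 0.3]
opening: 1.004
```

```bash
python3 - <<'E'
from h import *
go([.543,.288,.151])
c=snap('wrist','w1.png'); print(c['eye'])
print('proj grip',proj(c,[.543,.288,.181]))
E
```

```text
t 3.85 pos [0.541  0.2883 0.3011] ty yaw -5.96 tx [-4.e-04 -7.e-04 -1.e+00] q [ 0.32  0.11  1.66 -0.    1.38  0.43] F [-0.8 -0.   0.3] open 1.004
shift cm [ 1.501e+01  2.100e-01 -1.000e-02]
[0.54871581 0.36383101 0.44456025]
proj grip (np.float64(261.69079246294933), np.float64(184.42632658617512))
```

View pics/w1.png

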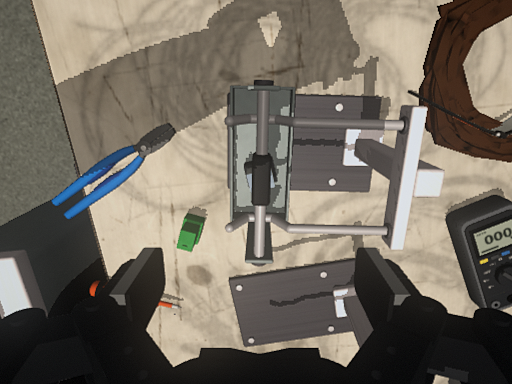

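The wrist view shows the grip block at (262,180), the bar from (263,85) to (260,257), with the relay partly under it. The green decoy is at (190,230).

```bash
python3 - <<'E'
from h import *
c=snap('wrist')
a=plane(c,263,100,.175);b=plane(c,260,250,.175);g=plane(c,261.5,180,.181)
print(a,b,'yaw bar-90',np.degrees(np.arctan2((a-b)[1],(a-b)[0]))-90,'grip',g)
im=c['frame'].max(2); k=np.zeros(im.shape,np.uint8); k[145:212,240:280]=im[145:212,240:280]<45
cs,_=cv2.findContours(k,0,1);q=max(cs,key=cv2.contourArea);print(cv2.boundingRect(q),cv2.minAreaRect(q))
x,y,w,h=cv2.boundingRect(q)
for z in(.181,):print([plane(c,u,v,z).round(4) for u,v in((x,y),(x+w,y+h),(x+w/2,y+h/2))])
e1=plane(c,261,119,.185);e2=plane(c,261,225,.185)
E
```

```text
[0.55138579 0.35514122 0.175     ] [0.53502522 0.22335225 0.175     ] yaw bar-90 -7.0766190231411485 grip [0.54344208 0.29108353 0.181     ]
(244, 152, 32, 51) ((261.0000305175781, 176.5), (50.7940788269043, 28.829071044921875), 78.69007110595703)
[array([0.5317, 0.3162, 0.181 ]), array([0.5537, 0.2694, 0.181 ]), array([0.5424, 0.2934, 0.181 ])]
```

drive_tool:
  steps:
    - [2.5, 0.2, -0.3, 0.5, 1]
    - [2.5, 0, 0, 0, 1]
    - [2.5, 0, 0, 0, 1]
    - [2.5, 0, 0, 0, 1]
    - [2, 0, 0, 0, 1]
    - [1.5, 0, 0, 0, 1]
    - [1, 0, 0, 0, 1]
    - [0.5, 0, 0, 0, 1]
    - [0, 0, 0, 0, 1]
    - [0, 0, 0, 0, 1]

```text
time: 4.95
eef_pos: [0.5442, 0.2908, 0.1524]
tcp_rot: [0.528, 0.471, -0.527, 0.471]
contact_force: [0.5, 0.5, 0.3]
opening: 0.998
```

drive_tool:
  steps:
    - [0, 0, 0, 0, 0.6]
    - [0, 0, 0, 0, 0.4]
    - [0, 0, 0, 0, 0.3]
    - [0, 0, 0, 0, 0.2]
    - [0, 0, 0, 0, 0.1]
    - [0, 0, 0, 0, 0]
    - [0, 0, 0, 0, 0]
    - [0, 0, 0, 0, 0]
    - [0, 0, 0, 0, 0]
    - [0, 0, 0, 0, 0]
  force: 60

```text
time: 5.95
eef_pos: [0.5438, 0.2907, 0.1516]
tcp_rot: [0.528, 0.471, -0.527, 0.471]
contact_force: [-0.8, 0.7, 2.0]
opening: 0.182
```

```bash
python3 - <<'E'
from h import *
go([.543,.291,.151])
c=snap('wrist','w2.png');t=snap('scene')['frame'][170:330,90:290,::-1]
cv2.imwrite('pics/c2.png',np.hstack([cv2.imread('pics/w2.png')[:,100:430],cv2.resize(t,(460,384))]))
E
```

```text
t 5.95 pos [0.5438 0.2907 0.1516] ty yaw -6.47 tx [ 6.e-04  2.e-04 -1.e+00] q [0.33 0.23 1.79 0.   1.11 0.44] F [-0.8  0.7  2. ] open 0.182
shift cm [ 0.06 -0.08 -0.02]
```

View pics/c2.png

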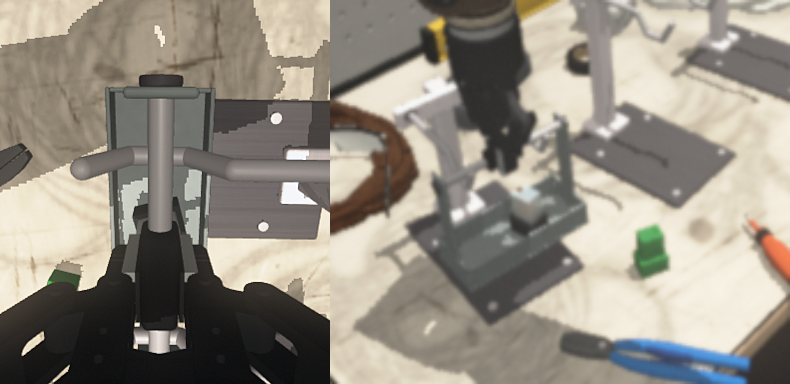

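The block is pinched (15.5 mm opening) and the relay is still upright. Lifting 38 mm.

drive_tool:
  steps:
    - [0, 0, 0, 0, 0]
    - [-0.2, 0, 0, 0, 0]
    - [-0.4, 0, 0, 0, 0]
    - [-0.6, 0, 0, 0, 0]
    - [-0.7, 0, 0, 0, 0]
    - [-0.7, 0, 0, 0, 0]
    - [-0.6, 0, 0, 0, 0]
    - [-0.4, 0, 0, 0, 0]
    - [-0.2, 0, 0, 0, 0]
    - [0, 0, 0, 0, 0]
  force: 80

```text
time: 7.05
eef_pos: [0.5437, 0.2907, 0.1898]
tcp_rot: [0.528, 0.471, -0.527, 0.471]
contact_force: [-0.9, 0.1, -3.8]
opening: 0.174
```

```bash
python3 - <<'E'
from h import *
go([.543,.291,.189])
c=snap('wrist','w3.png');t=snap('scene')['frame'][150:310,90:290,::-1]
cv2.imwrite('pics/c3.png',np.hstack([cv2.imread('pics/w3.png')[:,100:430],cv2.resize(t,(460,384))]))
E
```

```text
t 7.05 pos [0.5437 0.2907 0.1898] ty yaw -6.47 tx [ 6.e-04  2.e-04 -1.e+00] q [0.33 0.2  1.76 0.   1.18 0.44] F [-0.9  0.1 -3.8] open 0.174
shift cm [ 0.08 -0.07 -0.03]
```

View pics/c3.png

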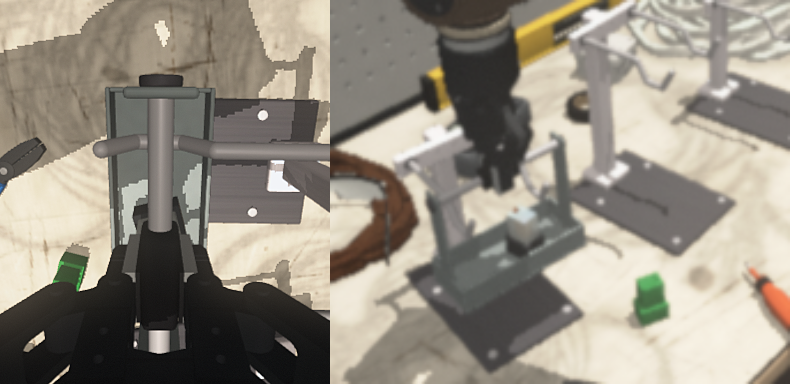

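Relay inside, level, tips cleared. Backing out along -x, then rising.

drive_tool:
  steps:
    - [0, -0.3, 0, 0, 0]
    - [0, -0.6, 0, 0, 0]
    - [0, -1, 0, 0, 0]
    - [0, -1.3, 0, 0, 0]
    - [0, -1.5, 0, 0, 0]
    - [0, -1.4, 0, 0, 0]
    - [0, -1.1, 0, 0, 0]
    - [0, -0.7, 0, 0, 0]
    - [0, -0.4, 0, 0, 0]
    - [0, -0.2, 0, 0, 0]

```text
time: 8.15
eef_pos: [0.4589, 0.3003, 0.1895]
tcp_rot: [0.528, 0.471, -0.527, 0.471]
contact_force: [0.2, -0.6, -3.4]
opening: 0.173
```

drive_tool:
  steps:
    - [0, 0, 0, 0, 0]
    - [-0.3, 0, 0, 0, 0]
    - [-0.7, 0, 0, 1, 0]
    - [-1, 0, 0, -1, 0]
    - [-1.2, 0, 0, -2, 0]
    - [-1.1, 0, 0, -2, 0]
    - [-0.8, 0, 0, -2, 0]
    - [-0.5, 0, 0, -2, 0]
    - [-0.2, 0, 0, -2, 0]
    - [0, 0, 0, 0, 0]

```text
time: 9.15
eef_pos: [0.4598, 0.3004, 0.249]
tcp_rot: [0.485, 0.515, -0.483, 0.516]
contact_force: [-0.2, 0.1, -2.9]
opening: 0.176
```

```bash
python3 - <<'E'
from h import *
go([.438,.022,.247])
E
```

```text
t 9.15 pos [0.4598 0.3004 0.249 ] ty yaw 3.55 tx [ 0.0024  0.001  -1.    ] q [ 0.39 -0.01  1.87 -0.    1.28  0.33] F [-0.2  0.1 -2.9] open 0.176
shift cm [ 0.17 -3.9  27.65]
```

drive_tool:
  steps:
    - [0, 0, 0.4, 0, 0]
    - [0, -0.1, 0.8, 0, 0]
    - [0, -0.2, 1.2, 0, 0]
    - [0, -0.2, 1.6, 0, 0]
    - [0, -0.3, 2, 0, 0]
    - [0, -0.3, 2, 0, 0]
    - [0, -0.3, 2, 0, 0]
    - [0, -0.3, 2, 0, 0]
    - [0, -0.3, 2, 0, 0]
    - [0, -0.3, 2, 0, 0]

```text
time: 10.15
eef_pos: [0.4454, 0.1372, 0.2473]
tcp_rot: [0.484, 0.515, -0.485, 0.515]
contact_force: [-0.3, -0.8, -4.4]
opening: 0.174
```

drive_tool:
  steps:
    - [0, -0.3, 2, 0, 0]
    - [0, -0.3, 2, 0, 0]
    - [0, -0.3, 2, 0, 0]
    - [0, -0.2, 1.8, 0, 0]
    - [0, -0.2, 1.4, 0, 0]
    - [0, -0.2, 1, 0, 0]
    - [0, -0.1, 0.7, 0, 0]
    - [0, 0, 0.4, 0, 0]
    - [0, 0, 0.2, 0, 0]
    - [0, 0, 0, 0, 0]

```text
time: 11.15
eef_pos: [0.4372, 0.0234, 0.2473]
tcp_rot: [0.484, 0.515, -0.484, 0.515]
contact_force: [0.0, 0.8, -2.9]
opening: 0.172
```

```bash
python3 - <<'E'
from h import *
go([.521,.028,.247])
c=snap('wrist','w4.png');t=snap('scene')['frame'][110:270,130:330,::-1]
# predicted prong points for the estimated pose
for s in (1,-1):
  y=np.radians(3.7); print([np.round(proj(c,[.521+np.cos(y)*x-np.sin(y)*s*.045,.028+np.sin(y)*x+np.cos(y)*s*.045,z])).tolist() for x,z in((-.026,.25),(.0,.23),(.11,.245))])
cv2.imwrite('pics/c4.png',np.hstack([cv2.imread('pics/w4.png')[:,150:490],cv2.resize(t,(460,384))]))
E
```

```text
t 11.15 pos [0.4372 0.0234 0.2473] ty yaw 3.54 tx [ 0.e+00  2.e-04 -1.e+00] q [-0.18 -0.28  2.11  0.    1.31 -0.24] F [ 0.   0.8 -2.9] open 0.172
shift cm [0.03 8.4  0.06]
[[390.0, 165.0], [426.0, 156.0], [684.0, 161.0]]
[[370.0, 333.0], [404.0, 308.0], [620.0, 325.0]]
```

View pics/c4.png

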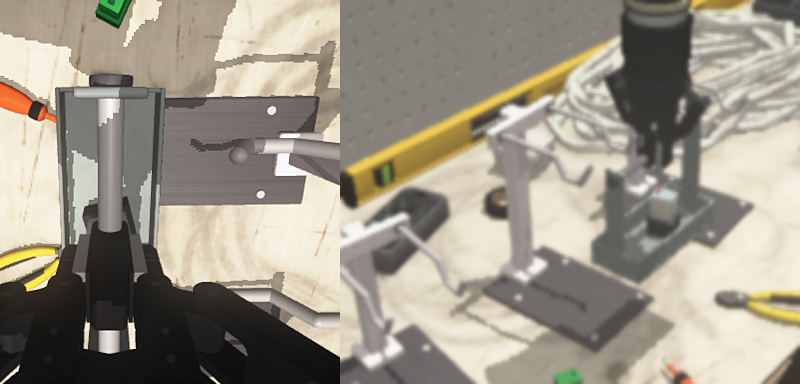

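The prong tip at wrist (388,155) lies straight ahead of the bar, about 4 mm further +y than predicted, and between the straps. The relay is inside and the caddy is level. Moving in along +x with a 3 mm correction in +y.

drive_tool:
  steps:
    - [0, 0.2, -0.1, 0, 0]
    - [0, 0.6, -0.1, 0, 0]
    - [0, 1, -0.1, 0, 0]
    - [0, 1.3, 0, 0, 0]
    - [0, 1.5, 0, 0, 0]
    - [0, 1.4, 0, 0, 0]
    - [0, 1.1, 0, 0, 0]
    - [0, 0.8, 0, 0, 0]
    - [0, 0.4, 0, 0, 0]
    - [0, 0.1, 0, 0, 0]

```text
time: 12.25
eef_pos: [0.521, 0.0315, 0.2472]
tcp_rot: [0.484, 0.515, -0.484, 0.515]
contact_force: [-0.1, -0.2, -2.7]
opening: 0.174
```

```bash
python3 - <<'E'
from h import *
go([.521,.031,.2116])
c=snap('wrist','w5.png');t=snap('scene')['frame'][110:270,130:330,::-1]
cv2.imwrite('pics/c5.png',np.hstack([cv2.imread('pics/w5.png')[:,150:490],cv2.resize(t,(460,384))]))
E
```

```text
t 12.25 pos [0.521  0.0315 0.2472] ty yaw 3.54 tx [-5.e-04  0.e+00 -1.e+00] q [-0.13 -0.07  1.93 -0.    1.28 -0.2 ] F [-0.1 -0.2 -2.7] open 0.174
shift cm [ 3.56 -0.01  0.05]
```

View pics/c5.png

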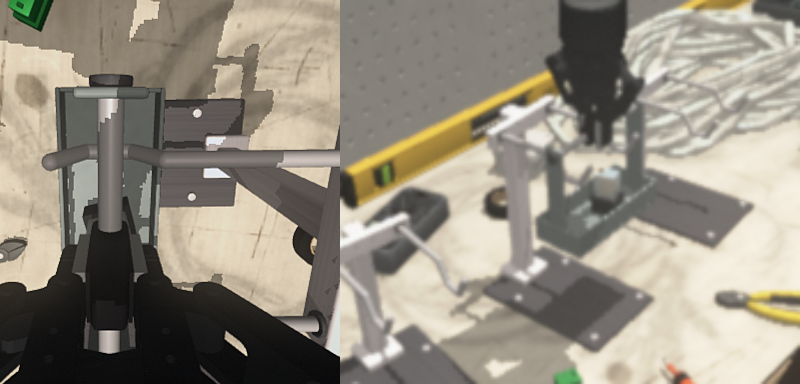

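The bar is over the trough: tip-to-bar spacing is 60 px, the same as at the first stand. Lowering.

drive_tool:
  steps:
    - [0.2, 0, 0, 0, 0]
    - [0.4, 0, 0, 0, 0]
    - [0.5, 0, 0, 0, 0]
    - [0.5, 0, 0, 0, 0]
    - [0.5, 0, 0, 0, 0]
    - [0.5, 0, 0, 0, 0]
    - [0.4, 0, 0, 0, 0]
    - [0.2, 0, 0, 0, 0]
    - [0, 0, 0, 0, 0]

```text
time: 13.25
eef_pos: [0.5206, 0.0315, 0.2149]
tcp_rot: [0.484, 0.515, -0.485, 0.515]
contact_force: [-0.7, 0.0, -4.1]
opening: 0.174
```

drive_tool:
  steps:
    - [0.1, 0, 0, 0, 0]
    - [0.1, 0, 0, 0, 0]
    - [0.1, 0, 0, 0, 0]
    - [0.05, 0, 0, 0, 0]
    - [0, 0, 0, 0, 0]
    - [0, 0, 0, 0, 0]

```text
time: 13.85
eef_pos: [0.5208, 0.0315, 0.212]
tcp_rot: [0.484, 0.515, -0.484, 0.515]
contact_force: [-0.4, -0.1, -3.5]
opening: 0.174
```

drive_tool:
  steps:
    - [0.05, 0, 0, 0, 0]
    - [0.05, 0, 0, 0, 0]
    - [0, 0, 0, 0, 0]
    - [0, 0, 0, 0, 0]

```text
time: 14.25
eef_pos: [0.5209, 0.0315, 0.2117]
tcp_rot: [0.484, 0.515, -0.484, 0.515]
contact_force: [-2.7, -0.1, 1.9]
opening: 0.171
```

drive_tool:
  steps:
    - [0.05, 0, 0, 0, 0]
    - [0.05, 0, 0, 0, 0]
    - [0, 0, 0, 0, 0]
    - [0, 0, 0, 0, 0]

```text
time: 14.65
eef_pos: [0.521, 0.0315, 0.2115]
tcp_rot: [0.484, 0.515, -0.484, 0.515]
contact_force: [-5.3, -0.1, 5.5]
opening: 0.173
```

Contact at bar height 0.230, equal to the seat height. Easing the load off before release.

drive_tool:
  steps:
    - [-0.07, 0, 0, 0, 0]
    - [0, -0.1, 0, 0, 0]
    - [0, 0, 0, 0, 0]
    - [0, 0, 0, 0, 0]
  force: 40

```text
time: 15.05
eef_pos: [0.5208, 0.0315, 0.2115]
tcp_rot: [0.485, 0.514, -0.484, 0.516]
contact_force: [0.5, 0.6, 5.2]
opening: 0.174
```

```bash
python3 - <<'E'
from h import *
go([.521,.031,.2116])
c=snap('wrist','w6.png');t=snap('scene')['frame'][110:270,130:330,::-1]
cv2.imwrite('pics/c6.png',np.hstack([cv2.imread('pics/w6.png')[:,150:490],cv2.resize(t,(460,384))]))
E
```

```text
t 15.05 pos [0.5208 0.0315 0.2115] ty yaw 3.53 tx [ 3.3e-03  1.0e-04 -1.0e+00] q [-0.13 -0.04  1.97  0.    1.21 -0.2 ] F [0.5 0.6 5.2] open 0.174
shift cm [-0.01  0.01  0.05]
```

View pics/c6.png

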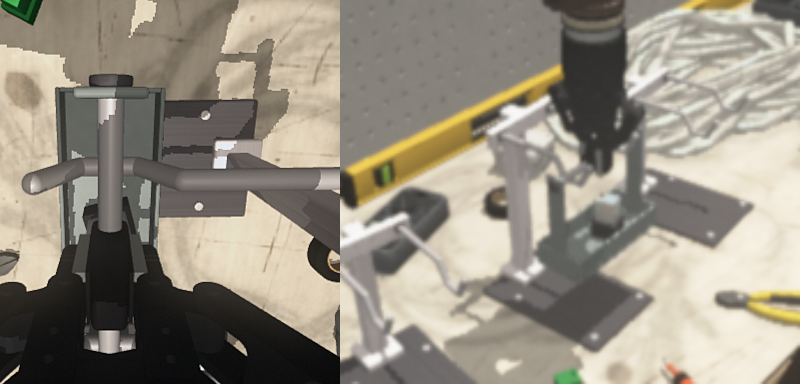

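Seated and centred: trough bends at 80 and 137, bar at 110, relay upright. Opening gently.

drive_tool:
  steps:
    - [0, 0, 0, 0, 0.18]
    - [0, 0, 0, 0, 0.22]
    - [0, 0, 0, 0, 0.27]
    - [0, 0, 0, 0, 0.33]
    - [0, 0, 0, 0, 0.4]
    - [0, 0, 0, 0, 0.5]
    - [0, 0, 0, 0, 0.6]
    - [0, 0, 0, 0, 0.7]
    - [0, 0, 0, 0, 0.7]
    - [0, 0, 0, 0, 0.7]
  force: 20

```text
time: 16.15
eef_pos: [0.5198, 0.0314, 0.2106]
tcp_rot: [0.484, 0.515, -0.484, 0.515]
contact_force: [0.6, -0.7, -0.4]
opening: 0.702
```

drive_tool:
  steps:
    - [-0.3, 0, 0, 0, 0.7]
    - [-0.6, 0, 0, 0, 0.7]
    - [-1, 0, 0, 0, 0.7]
    - [-1.5, 0, 0, 0, 0.7]
    - [-2, 0, 0, 0, 0.7]
    - [-2, 0, 0, 0, 0.7]
    - [-2, 0, 0, 0, 0.7]
    - [-2, 0, 0, 0, 0.7]
    - [-1.5, 0, 0, 0, 0.7]
    - [0, 0, 0, 0, 0.7]

```text
time: 17.15
eef_pos: [0.5209, 0.0313, 0.3435]
tcp_rot: [0.486, 0.513, -0.483, 0.517]
contact_force: [-0.4, 0.2, 0.3]
opening: 0.7
```

```bash
python3 - <<'E'
from h import *
go([.521,.031,.2116])
c=snap('wrist','w7.png');t=snap('scene')['frame'][110:270,130:330,::-1]
cv2.imwrite('pics/c7.png',np.hstack([cv2.imread('pics/w7.png')[:,150:490],cv2.resize(t,(460,384))]))
E
```

```text
t 17.15 pos [0.5209 0.0313 0.3435] ty yaw 3.54 tx [ 6.5e-03 -9.0e-04 -1.0e+00] q [-0.13 -0.13  1.81  0.    1.45 -0.2 ] F [-0.4  0.2  0.3] open 0.7
shift cm [13.19 -0.08  0.02]
```

View pics/c7.png

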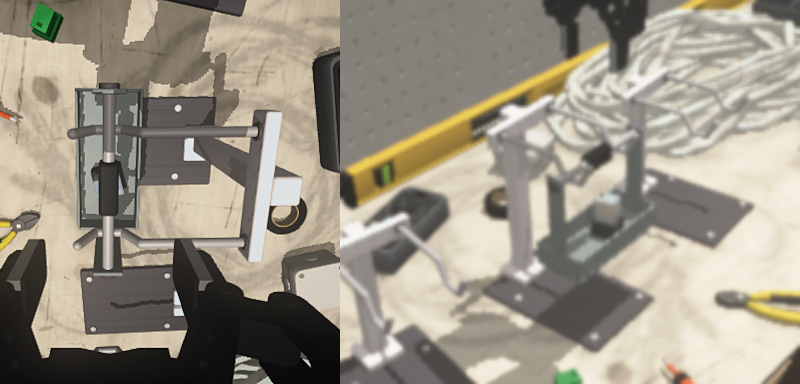

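Hanging on both prongs between the straps, relay inside. I'll let it settle and check that it is still.

drive_tool:
  steps:
    - [-1, 0, 0, 0, 0.7]
    - [0, 0, 0, 0, 0.7]
    - [0, 0, 0, 0, 0.7]
    - [0, 0, 0, 0, 0.7]
    - [0, 0, 0, 0, 0.7]
    - [0, 0, 0, 0, 0.7]
    - [0, 0, 0, 0, 0.7]
    - [0, 0, 0, 0, 0.7]
    - [0, 0, 0, 0, 0.7]
    - [0, 0, 0, 0, 0.7]

```text
time: 18.25
eef_pos: [0.5198, 0.0315, 0.3495]
tcp_rot: [0.484, 0.515, -0.484, 0.515]
contact_force: [0.0, 0.7, 0.5]
opening: 0.7
```

```bash
python3 - <<'E'
from h import *
a=snap('scene')['frame'].astype(int)
for i in range(8): b=snap('scene')['frame'].astype(int)
r=np.s_[150:235,200:300]
print('diff max/mean',abs(a-b)[r].max(),abs(a-b)[r].mean()); 
c=cv2.imread('pics/c7.png')
d=cv2.resize(b[110:270,130:330,::-1].astype(np.uint8),(460,384))
w=abs(d.astype(int)-c[:,340:])[120:300,170:330];print('vs c7',w.mean())
go([.521,.031,.2116])
sign_off()
E
```

```text
diff max/mean 3 0.5496078431372549
vs c7 0.4714351851851852
t 18.7 pos [0.5198 0.0314 0.3495] ty yaw 3.54 tx [ 0.  0. -1.] q [-0.13 -0.13  1.8   0.    1.47 -0.2 ] F [ 0.3  0.2 -0.8] open 0.704
shift cm [13.79  0.12  0.05]
the job is handed in; nothing more can be done
```

I unhooked the caddy from its low stand and hung it by its bar on both prongs of the tall (middle) stand. I carried it level with the relay inside, never set it down on the bench, and handed the job in at 18.7 s.

- **Seating:** the bar touched down at about 0.230 m, which is the given seat height, and it sat centred in the troughs. The last picture, taken after release, showed a prong inside each strap, the tray looking level and the relay upright in it.
- **At rest:** comparing camera images over the last 1.5 s showed nothing but noise. The gripper was about 14 cm above the grasp height and touching nothing.
- **Disagreements:** the wrist camera put both the grip block and the tall stand's prongs about 3–5 mm further in +y than the top camera did. I grasped at the wrist camera's reading and shifted the hanging position 3 mm in +y. While seating there was also a brief sideways force of about 5 N, which went away when I eased the load.

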